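# Compare two grinding jars on a balance and seat the heavier in its holder

### The job

The two steel grinding jars on the blue board run opposite each other in the mill, so they have to weigh the same. Stand one on each pan of the two-pan balance, let go and let it settle to see which is heavier; then take the heavier one off, lower it into the jar holder and turn it under light pressure until it drops fully home over the two drive pins, ready for its lid to be unscrewed, and let go. Leave the lighter jar standing on its pan, never press hard on the pans or the holder, and do not tip the jars over or shift the things standing round about.

Things in the scene. Friction and masses are not known exactly. Their poses are not given: they have to be found in the camera images.
- jar_p: sealed steel jar, one of two lookalikes (each 0.38 to 0.53 kg, 50 to 140 g apart). Round body 48 mm across from 9.5 to 41 mm height, below it a foot 45 mm across; dark knurled lid, 36 mm across, from 44 to 77 mm height: grip it there. Origin: centre of the underside, z up. Across the underside two slots, 8 mm wide, 7 mm deep, cross at right angles along the jar's x and y axes
- jar_q: sealed steel jar, one of two lookalikes (each 0.38 to 0.53 kg, 50 to 140 g apart). Round body 48 mm across from 9.5 to 41 mm height, below it a foot 45 mm across; dark knurled lid, 36 mm across, from 44 to 77 mm height: grip it there. Origin: centre of the underside, z up. Across the underside two slots, 8 mm wide, 7 mm deep, cross at right angles along the jar's x and y axes
- beam (a joint): tilt of the balance beam (rad), 0 level, stops at -0.10 and +0.10. Positive: the right pan (the balance's -y side) is down and carries more; negative: the left pan is down. Empty, it floats level and gives way to 0.2 N; with one jar, or two unequal ones, it swings, damped, onto a stop within about 1.5 s
- pan_left: left pan (balance's +y side), round, steel, 106 mm across; origin on its pivot at the beam's end, the flat weighing face (90 mm across, rim 4 mm higher) 22 mm above the origin. Stays level; goes 12 mm up or down from mid height (face 100 mm above the worktop) with the beam. Not to be loaded with over 25 N
- pan_right: right pan, the same, on the balance's -y side, 240 mm from the left one
- holder: jar holder, fixed: dark plate 116 x 104 mm with a round aluminium nest, 82 mm across, top face 42 mm above the origin. Origin: centre of the underside, z up. The bore is centred on it, 50.6 mm across (the mouth coned out to 60 mm over its top 7 mm), 28 mm deep, floor 14 mm above the origin. Not to be pressed with more than 30 N (all contacts together)
- pins (a point): centre of the bore's floor. Two pins, 6 mm thick and high with bevelled tips, stand there 18.5 mm to either side, at a bearing that differs each time and is not shown by this pose. A jar not lined up stands on them 6 mm too high (underside 20 mm above the holder's origin); with its slots within about 3 degrees of them (every 90 degrees of turn) it drops to the floor
- timer: small white bench timer 58 x 64 x 19 mm, a bystander; origin under its centre
- dropper_bottle: white dropper bottle 47 mm in diameter, 137 mm high, a bystander; origin under its centre
- sample_dish: covered round dish 60 mm in diameter, 15 mm high, a bystander; origin under its centre
- scoop: thin steel weighing scoop 145 mm long lying flat, a bystander; origin under its centre
Mind the look-alikes: they are no part of the job. What is shaped like the jar_q but green or turquoise is not meant.

How it is judged:
On the way:
1. one jar stands on each pan, let go, and the balance has settled (((horizontal distance between jar_p and pan_left below 0.04 m and z of jar_p in the frame of pan_left between 0.017 and 0.027 m and angle between each of jar_p, jar_q's own z axis and vertical below 0.1 rad and horizontal distance between jar_q and pan_right below 0.04 m and z of jar_q in the frame of pan_right between 0.017 and 0.027 m) or (horizontal distance between jar_p and pan_right below 0.04 m and z of jar_p in the frame of pan_right between 0.017 and 0.027 m and angle between each of jar_p, jar_q's own z axis and vertical below 0.1 rad and horizontal distance between jar_q and pan_left below 0.04 m and z of jar_q in the frame of pan_left between 0.017 and 0.027 m)) and contact force between the fingers and jar_p below 0.05 N and contact force between the fingers and jar_q below 0.05 N and velocity of joint beam between -0.05 and 0.05 rad/s), for 0.4 s.
At the end, for the whole second after the job is handed in: The heavier jar is home in the holder's bore (underside within 2.5 mm of the floor, within 4 mm of its axis, upright within 3 degrees); the lighter one stands upright on a pan, within 40 mm of its centre (the load there is under 4.45 N, as only the lighter jar's is); all at rest (((horizontal distance between jar_p and holder below 0.004 m and z of jar_p in the frame of holder below 0.0165 m and angle between jar_p's own z axis and vertical below 0.06 rad and linear speed of each of jar_p, jar_q below 0.01 m/s and ((horizontal distance between jar_q and pan_left below 0.04 m and z of jar_q in the frame of pan_left between 0.017 and 0.027 m and angle between jar_q's own z axis and vertical below 0.1 rad and contact force between jar_q and pan_left below 4.45 N) or (horizontal distance between jar_q and pan_right below 0.04 m and z of jar_q in the frame of pan_right between 0.017 and 0.027 m and angle between jar_q's own z axis and vertical below 0.1 rad and contact force between jar_q and pan_right below 4.45 N)) and velocity of joint beam between -0.05 and 0.05 rad/s) or (horizontal distance between jar_q and holder below 0.004 m and z of jar_q in the frame of holder below 0.0165 m and angle between jar_q's own z axis and vertical below 0.06 rad and linear speed of each of jar_q, jar_p below 0.01 m/s and ((horizontal distance between jar_p and pan_left below 0.04 m and z of jar_p in the frame of pan_left between 0.017 and 0.027 m and angle between jar_p's own z axis and vertical below 0.1 rad and contact force between jar_p and pan_left below 4.45 N) or (horizontal distance between jar_p and pan_right below 0.04 m and z of jar_p in the frame of pan_right between 0.017 and 0.027 m and angle between jar_p's own z axis and vertical below 0.1 rad and contact force between jar_p and pan_right below 4.45 N)) and velocity of joint beam between -0.05 and 0.05 rad/s))); the robot touches nothing.
It fails at once if a jar presses on the holder with more than 30 N (contact force between any of jar_p, jar_q and holder above 30 N).
It fails at once if a pan is pressed with more than 25 N (contact force between any of pan_left, pan_right and anything else above 25 N).
It fails at once if a jar is tipped more than 45 degrees (angle between any of jar_p, jar_q's own z axis and vertical above 0.79 rad).
It fails at once if a bystander (timer, dropper bottle, dish, scoop) is shifted more than 30 mm (distance of any of timer, dropper_bottle, sample_dish, scoop from where it was at the start of the episode above 0.03 m).
It also fails if it takes over 72 s, if anything falls off the work surface, if the arm or the gripper's body presses on something with over 40 N, if the wrist force passes 120 N, or if a joint passes its speed limit or range.

### The arm

A 7-joint arm with a two-finger parallel gripper is mounted at the origin on a cart in front of the work surface, level with it; the furniture and walls round the work are solid. World frame = base frame: x ahead of the robot, y to its left, z up, the work surface at z = 0. Lengths are in m, angles in rad, forces in N, time in s.
With the tool pointing down it reaches from about 0.375 to 0.925 m from the base axis. Payload 3.1 kg.
Tool frame: the origin (TCP) lies midway between the tips of the shut fingers; the grasp point (between the pads) lies 19 mm behind it; x points along the fingers, y is the direction in which the jaws open and shut, and the axes are right-handed (so a half turn about x gives the same grasp; the last joint's range is limited). The gripper opens to 85 mm and grips with 20 to 120 N. Pads are 22 mm wide; open, the fingers measure 114 mm over their backs; the gripper's body (76 mm by 85 mm) begins 54 mm behind the grasp point. The pads swing forward as they close: fully open they stand 13 mm farther back than shut.
Start: joints at [-0.098, 0.383, 0.044, 1.598, -0.018, 1.161, -0.05], TCP at [0.65, 0, 0.231] pointing down, gripper open.
Joint ranges: [-2.61, 2.61], [-0.41, 2.15], [-1.48, 1.57], [0, 2.5], [-1.57, 4.71], [0.05, 1.97], [-2.85, 2.85]. Speed limits (rad/s): [2.79, 2.79, 3.14, 3.14, 3.14, 3.14, 3.14].

### API

Orientations are given as a rotation vector (axis times angle).
In Python, from workcell import bot, imaging gives the robot as it stands.
- The arm moves only by the tool step_arm, never from a script. Its argument "motion" is a list of rows, each a list of 7 numbers: the shift along the tool's x, y, z scaled (see below), then the turn, a rotation vector about the tool's x, y, z scaled (see below), then the closure, from 0 (fully open) to 1 (shut). In form: [[dx, dy, dz, ax, ay, az, grip], ...]. A call has exactly 10 rows; each row shifts and turns the commanded pose from where the row before left it, along the tool's axes as they then stand; what a row does not reach is not made up. The controller multiplies each number of a shift by 500 mm and each number of a turn by 2 pi rad. A row lasts 1/10 s, in which the tool goes at most 50 mm and 8.59 degrees, less where a joint would pass 70% of its speed; a pose out of reach is approached as far as the arm can. A call with a number of a shift or a turn outside -1 to 1 is refused whole. A call with a gripper value outside its range is refused whole. The fingers move at their own pace and stop on an object; the grip force is fixed at half the most. Time passes only in rows, so rows that do not move let the fingers close, or fill a call up. It gives the time, the measured TCP pose, the force and the opening at its end, in the units of the state.
- bot.observe(): the state, without advancing time (a new reading comes with each control period).
- imaging.snapshot(name): name is "scene" or "side" or "wrist"; returns a dict with "color" (420x560x3 uint8, blue, green, red), "z_map" (420x560 float32, m along the optical axis (not along the pixel's ray), 0 where there is no reading), "mtx" (3x3 intrinsics, pixels), "rvec" (rotation vector, rad) and "tvec" (3), from world to camera coordinates, as OpenCV has them; the wrist camera has in their place "mount" (4x4, takes a point from camera to tool coordinates, whose origin is the TCP and whose axes are the tool frame's). Camera axes: x right, y down, z forward; pixel columns grow to the right and rows downward; lengths in m; the calibration is good to about 2 mm. A picture is of the moment at which its call begins: read the wrist's pose just before it.
- bot.job_done(): hands the job in, once; it reports no verdict.
The state is a dict: "time_s": time; "joint_pos": joint angles; "qvel": joint speeds; "effort": joint torques, N m; "ee_pos": TCP position; "tcp_rot": TCP orientation; "force": force on the tool from outside, world axes, zero at the start; "moment": the same for the moment, N m; "grip_width": opening from 0.0 (shut) to 1.0 (fully open).
Only numpy, scipy, OpenCV 4.12 (cv2) and the standard library are available. Lean on these libraries where they do the work, as an engineer would, in place of code of your own. Each camera call takes 0.05 s, during which the arm holds its last target.

## Working session

There is one attempt and no reset: what is moved stays moved. The work goes in short steps, Python scripts to look and compute and a tool call to move; the robot and the scene stay as the last step left them, time stands still between calls to the robot, and variables do not carry over. Pictures are saved under pics/ and viewed, and the job is handed in when it is done.

Besides the shell and the picture viewer there is one more tool, called as name(argument=value, ...) on one line, values as JSON. step_arm: Moves the arm, as the interface text tells. Its arguments: {"type":"object","properties":{"motion":{"type":"array"}},"required":["motion"]}

```bash
ls; mkdir -p pics
cat > h.py <<'E'
import numpy as np, cv2
from workcell import bot, imaging
from scipy.spatial.transform import Rotation as R
def snap(n):
    return imaging.snapshot(n)
def world(s,T=None):
    """per pixel world points"""
    z=s["z_map"]; h,w=z.shape; K=s["mtx"]
    u,v=np.meshgrid(np.arange(w),np.arange(h))
    P=np.stack([(u-K[0,2])/K[0,0]*z,(v-K[1,2])/K[1,1]*z,z],-1)
    if "mount" in s:
        o=T
        M=np.eye(4);M[:3,:3]=R.from_rotvec(o["tcp_rot"]).as_matrix();M[:3,3]=o["ee_pos"]
        M=M@s["mount"]
        return P@M[:3,:3].T+M[:3,3]
    Rm=cv2.Rodrigues(np.array(s["rvec"],float))[0]
    return (P-np.array(s["tvec"]).reshape(3))@Rm
E
python3 - <<'E'
from h import *
print(bot.observe())
for n in("scene","side","wrist"):
    o=bot.observe();s=snap(n);cv2.imwrite(f"pics/a_{n}.png",s["color"]);np.savez(f"a_{n}.npz",W=world(s,o),c=s["color"],z=s["z_map"])
    print(n,s["mtx"],s.get("rvec"),s.get("tvec"),s.get("mount"))
E
```

```text
pics
{'time_s': 0.0, 'joint_pos': array([-0.09778725,  0.38386243,  0.04386219,  1.59958488, -0.01787536,
        1.16114446, -0.04990303]), 'qvel': array([ 0.00036315, -0.00075142, -0.00200872, -0.00022505,  0.00016969,
       -0.00085472,  0.00038469]), 'effort': array([-8.41360106e-04, -4.33466363e+01,  1.02427706e+00, -2.49513745e+01,
        1.06121189e-02,  1.12996699e-02, -5.17373280e-06]), 'ee_pos': array([ 6.49069312e-01, -3.87650234e-05,  2.29864804e-01]), 'tcp_rot': array([ 1.20780542,  1.21100833, -1.21116196]), 'force': array([-0.42734481, -0.01869423,  0.91122681]), 'moment': array([-0.01240647, -0.04493612,  0.00429879]), 'grip_width': 1.0019867612654352}
scene [[536.69084028   0.         282.26057555]
 [  0.         536.69084028 203.50579169]
 [  0.           0.           1.        ]] [ 0.67772401 -2.39028126  1.40175332] [0.43312729 0.20543133 1.16264604] None
side [[403.33938603   0.         276.91184468]
 [  0.         403.33938603 210.72840203]
 [  0.           0.           1.        ]] [ 1.98067805 -0.65955408  0.38539604] [-0.46159157  0.20981345  1.0411987 ] None
wrist [[373.21831616   0.         281.52621578]
 [  0.         373.21831616 212.68624076]
 [  0.           0.           1.        ]] None None [[-1.78011338e-04 -2.94920795e-01  9.55521686e-01 -1.43575736e-01]
 [ 9.99999976e-01 -1.71615663e-04  1.33328534e-04  3.53482607e-04]
 [ 1.24661131e-04  9.55521687e-01  2.94920819e-01 -7.54772542e-02]
 [ 0.00000000e+00  0.00000000e+00  0.00000000e+00  1.00000000e+00]]
```

View pics/a_scene.png

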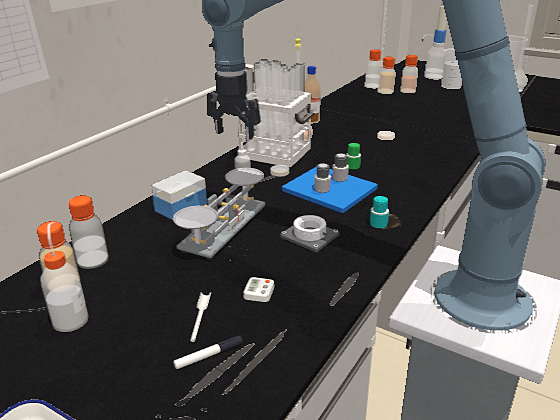

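View pics/a_side.png

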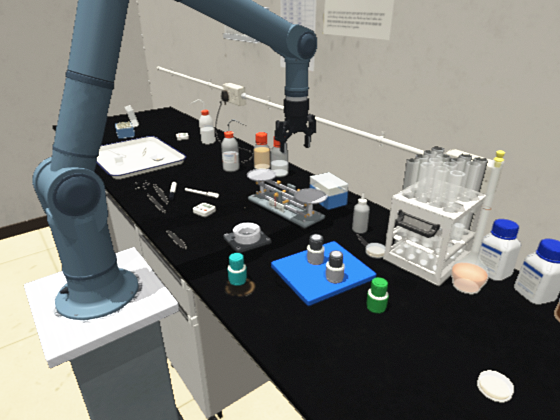

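View pics/a_wrist.png

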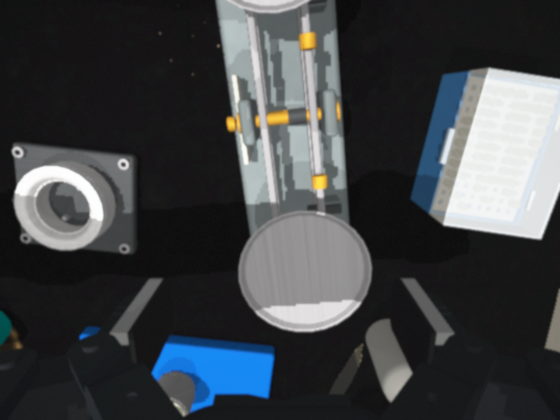

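The two grey jars with dark lids on the blue board, at scene (322,178) and (340,167), are the ones meant. The green one at (354,155) and the turquoise one at (380,212) are decoys.

Run:
```python
from h import *
d={n:np.load(f"a_{n}.npz") for n in("scene","side","wrist")}
print(R.from_rotvec(bot.observe()["tcp_rot"]).as_matrix().round(3))
def ms(n,v,u,): return d[n]["W"][v,u].round(3)
print("jar1 lid",ms("scene",167,322),ms("side",240,316)," jar2",ms("scene",157,340),ms("side",257,335))
print("pans",ms("scene",218,195),ms("scene",177,245),ms("side",175,262),ms("side",196,312),ms("wrist",280,300))
print("holder",ms("scene",238,310),ms("side",240,247))
# board plane
for n in d:
    W=d[n]["W"];c=d[n]["c"].astype(int);z=d[n]["z"]
    b=(c[...,0]>150)&(c[...,2]<60)&(z>0)
    w=W[b]; print(n,"blue",len(w),np.percentile(w,[2,50,98],0).round(3).tolist())
c=cv2.imread("pics/a_scene.png"); cr=cv2.resize(c[130:260,160:410],None,fx=3,fy=3,interpolation=cv2.INTER_CUBIC);cv2.imwrite("pics/b1.png",cr)
c=cv2.imread("pics/a_side.png"); cr=cv2.resize(c[160:310,210:400],None,fx=4,fy=4,interpolation=cv2.INTER_CUBIC);cv2.imwrite("pics/b2.png",cr)
```

```text
[[-0.002  1.     0.   ]
 [-0.     0.    -1.   ]
 [-1.    -0.002  0.   ]]
jar1 lid [ 0.523 -0.236  0.092] [ 0.514 -0.259  0.092]  jar2 [ 0.508 -0.321  0.094] [ 0.499 -0.348  0.093]
pans [0.637 0.186 0.102] [ 0.665 -0.056  0.101] [0.64  0.177 0.1  ] [ 0.668 -0.065  0.102] [ 0.664 -0.066  0.101]
holder [0.421 0.012 0.022] [ 0.419 -0.061  0.029]
scene blue 1749 [[0.31, -0.366, 0.005], [0.48, -0.254, 0.016], [0.63, -0.167, 0.079]]
side blue 2834 [[0.404, -0.684, 0.011], [0.493, -0.318, 0.016], [0.903, -0.191, 0.15]]
wrist blue 4826 [[0.506, -0.27, 0.015], [0.575, -0.221, 0.017], [0.635, -0.19, 0.018]]
```

View pics/b1.png

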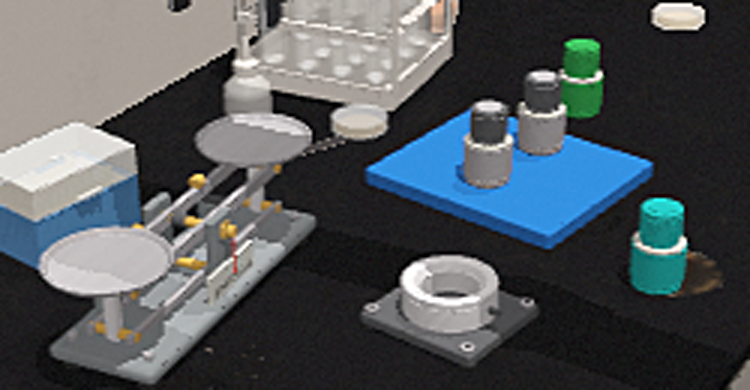

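View pics/b2.png

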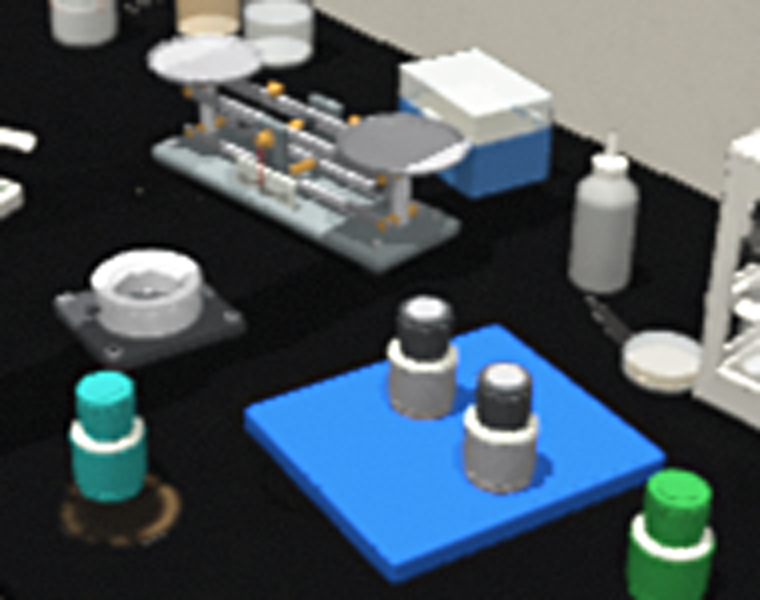

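The crops confirm the grey jars with dark lids. Next I'll fit circles to the lids, pans and nest.

```bash
cat >> h.py <<'E'
from scipy.optimize import least_squares
def circ(p,r=None,c0=None):
    c0=p.mean(0) if c0 is None else c0
    if r is None:
        f=lambda q:np.hypot(p[:,0]-q[0],p[:,1]-q[1])-q[2]; q=least_squares(f,[*c0,.03],loss="soft_l1",f_scale=.001)
    else:
        f=lambda q:np.hypot(p[:,0]-q[0],p[:,1]-q[1])-r; q=least_squares(f,c0,loss="soft_l1",f_scale=.001)
    return q.x.round(4), np.abs(q.fun).mean().round(4)
def near(W,c,rad,z0,z1):
    return W[(np.hypot(W[...,0]-c[0],W[...,1]-c[1])<rad)&(W[...,2]>z0)&(W[...,2]<z1)]
E
python3 - <<'E'
from h import *
d={n:np.load(f"a_{n}.npz") for n in("scene","side","wrist")}
for c in((.515,-.248),(.502,-.335)):
    for n in("scene","side"):
        W=d[n]["W"]
        p=near(W,c,.035,.064,.088); t=near(W,c,.035,.0905,.1)
        b=near(W,c,.04,.028,.054)
        print(n,c,"lid",len(p),circ(p[:,:2],.018,c),"body",len(b),circ(b[:,:2],.024,c),"top",len(t),t.mean(0).round(4) if len(t) else '')
    P=np.vstack([near(d[n]["W"],c,.035,.064,.088) for n in("scene","side")])
    print(" both",circ(P[:,:2],.018,c),circ(P[:,:2],None,c))
for c in((.637,.182),(.667,-.06)):
    for n in d:
        t=near(d[n]["W"],c,.06,.095,.112)
        if len(t)>50:
            h=cv2.minEnclosingCircle((t[:,:2]*1000).astype(np.float32)); print("pan",n,len(t),t.mean(0).round(4),np.median(t[:,2]).round(4),h)
for n in d:
    W=d[n]["W"]; t=near(W,(.42,-.02),.09,.0395,.046)
    if len(t)>20: print("nest",n,len(t),t.mean(0).round(4),cv2.minEnclosingCircle((t[:,:2]*1000).astype(np.float32)))
    t=near(W,(.42,-.02),.1,.009,.018); print(" plate",len(t),t.mean(0).round(3) if len(t) else '')
E
```

```text
scene (0.515, -0.248) lid 95 (array([ 0.5254, -0.2458]), np.float64(0.0018)) body 125 (array([ 0.5252, -0.2466]), np.float64(0.0023)) top 60 [ 0.5243 -0.2419  0.0936]
side (0.515, -0.248) lid 102 (array([ 0.523 , -0.2467]), np.float64(0.001)) body 132 (array([ 0.5236, -0.2464]), np.float64(0.001)) top 78 [ 0.5209 -0.2483  0.0933]
 both (array([ 0.524 , -0.2464]), np.float64(0.0016)) (array([ 0.5242, -0.2464,  0.0183]), np.float64(0.0016))
scene (0.502, -0.335) lid 88 (array([ 0.5129, -0.3362]), np.float64(0.002)) body 118 (array([ 0.5135, -0.3374]), np.float64(0.0018)) top 48 [ 0.5103 -0.3323  0.0935]
side (0.502, -0.335) lid 116 (array([ 0.511 , -0.3373]), np.float64(0.001)) body 151 (array([ 0.5108, -0.3372]), np.float64(0.001)) top 93 [ 0.5086 -0.3388  0.0933]
 both (array([ 0.5114, -0.3369]), np.float64(0.0016)) (array([ 0.5119, -0.3369,  0.0186]), np.float64(0.0015))
pan scene 813 [0.6416 0.1798 0.101 ] 0.1008 ((641.17822265625, 182.29193115234375), 55.8658561706543)
pan side 283 [0.6394 0.1829 0.1005] 0.1002 ((637.7877807617188, 179.94654846191406), 55.53861999511719)
pan wrist 734 [0.6403 0.1328 0.1033] 0.1035 ((640.4885864257812, 135.09765625), 26.27765655517578)
pan scene 550 [ 0.6689 -0.0593  0.1011] 0.1009 ((666.5650634765625, -60.16582107543945), 58.541141510009766)
pan side 401 [ 0.6668 -0.0557  0.1007] 0.1003 ((665.3990478515625, -58.46287155151367), 54.4909553527832)
pan wrist 12531 [ 0.6676 -0.0577  0.1016] 0.1011 ((667.7410888671875, -58.17793273925781), 53.16010284423828)
nest scene 226 [ 0.4411 -0.0208  0.0421] ((438.6400146484375, -22.575071334838867), 44.885311126708984)
 plate 543 [ 0.429 -0.004  0.013]
nest side 155 [ 0.4377 -0.0255  0.0416] ((438.0055236816406, -24.287517547607422), 43.09191131591797)
 plate 377 [ 0.426 -0.041  0.013]
nest wrist 3068 [ 0.4421 -0.0218  0.0424] ((442.4781188964844, -23.163145065307617), 41.489810943603516)
 plate 6268 [ 0.455 -0.014  0.014]
```

step_arm(motion=[[0.0075,-0.052,0.0245,0,0,0,0],[0.0075,-0.052,0.0245,0,0,0,0],[0.0075,-0.052,0.0245,0,0,0,0],[0.0075,-0.052,0.0245,0,0,0,0],[0.0075,-0.052,0.0245,0,0,0,0],[0.0075,-0.052,0.0245,0,0,0,0],[0.0075,-0.052,0.0245,0,0,0,0],[0.0075,-0.052,0.0245,0,0,0,0],[0,0,0,0,0,0,0],[0,0,0,0,0,0,0]])

```text
time_s: 1.15
ee_pos: [0.4416, -0.0982, 0.2011]
tcp_rot: [1.21, 1.209, -1.21]
force: [-0.2, -0.4, -0.1]
grip_width: 0.998
```

Run:
```python
from h import *
o=bot.observe();s=snap("wrist");W=world(s,o)
np.savez("c_wrist.npz",W=W,c=s["color"],z=s["z_map"],p=o["ee_pos"],r=o["tcp_rot"])
print(o["time_s"],o["ee_pos"].round(4),o["joint_pos"].round(2),o["force"].round(2))
cv2.imwrite("pics/c.png",s["color"])
for z0,z1 in((.0395,.046),(.038,.044)):
    t=near(W,(.441,-.023),.06,z0,z1);print(len(t),t.mean(0).round(4),cv2.minEnclosingCircle((t[:,:2]*1000).astype(np.float32)))
t=near(W,(.441,-.023),.03,.010,.0265);print(len(t),np.histogram(t[:,2],np.arange(.01,.027,.001)))
# holder centre pixel crop
e=np.hypot(W[...,0]-.441,W[...,1]+.023);m=(e<.05)&(W[...,2]>0);v,u=np.where(m);print(u.min(),u.max(),v.min(),v.max())
cr=s["color"][max(v.min()-10,0):v.max()+10,u.min()-10:u.max()+10];cv2.imwrite("pics/c2.png",cv2.resize(cr,None,fx=4,fy=4,interpolation=cv2.INTER_CUBIC))
# tall stuff
for n in("scene","side"):
    D=np.load(f"a_{n}.npz")["W"].reshape(-1,3);k=D[(D[:,2]>.115)&(D[:,2]<.3)&(D[:,0]<.85)&(D[:,0]>.35)&(abs(D[:,1])<.45)]
    g=np.unique((k[:,:2]/.04).round().astype(int),axis=0,return_counts=True);print(n,[(a*4,int(c)) for a,c in zip(g[0].tolist(),g[1]) if c>5] if 0 else [((np.array(a)*.04).round(2).tolist(),int(c)) for a,c in zip(g[0],g[1]) if c>5])
```

```text
1.15 [ 0.4416 -0.0982  0.2011] [ 0.03  0.04  0.1   2.09 -0.    1.02  0.13] [-0.2  -0.4  -0.07]
4629 [ 0.442  -0.0215  0.0425] ((442.0833435058594, -23.423263549804688), 40.887733459472656)
4730 [ 0.4421 -0.0217  0.0422] ((442.0833435058594, -23.423263549804688), 40.887733459472656)
3111 (array([   0,    1,   20,  345, 1171, 1119,  181,   30,   18,   33,   50,
         45,   24,   30,   18,   16]), array([0.01 , 0.011, 0.012, 0.013, 0.014, 0.015, 0.016, 0.017, 0.018,
       0.019, 0.02 , 0.021, 0.022, 0.023, 0.024, 0.025, 0.026]))
0 559 0 419
scene [([0.56, 0.0], 28), ([0.6, 0.0], 194), ([0.68, -0.44], 28), ([0.68, -0.4], 64), ([0.68, -0.36], 123), ([0.68, 0.0], 157), ([0.72, -0.44], 200), ([0.72, -0.4], 258), ([0.72, -0.36], 584), ([0.72, -0.32], 12), ([0.72, 0.0], 55), ([0.76, -0.44], 10), ([0.76, -0.4], 70), ([0.76, -0.36], 571), ([0.76, -0.32], 37), ([0.76, -0.2], 17), ([0.8, -0.44], 13), ([0.8, -0.4], 77), ([0.8, -0.36], 448), ([0.8, -0.32], 49), ([0.8, 0.32], 96), ([0.8, 0.36], 165), ([0.8, 0.44], 243), ([0.84, -0.36], 200), ([0.84, -0.32], 30), ([0.84, 0.32], 75), ([0.84, 0.36], 317), ([0.84, 0.44], 44)]
side [([0.56, 0.0], 24), ([0.6, 0.0], 130), ([0.68, -0.44], 88), ([0.68, -0.4], 256), ([0.68, -0.36], 275), ([0.68, 0.0], 106), ([0.72, -0.44], 623), ([0.72, -0.4], 717), ([0.72, -0.36], 298), ([0.72, 0.0], 32), ([0.76, -0.44], 38), ([0.76, -0.4], 83), ([0.76, -0.36], 73), ([0.76, -0.2], 16), ([0.8, -0.44], 39), ([0.8, -0.4], 35), ([0.8, -0.36], 34), ([0.8, 0.32], 39), ([0.8, 0.36], 18), ([0.8, 0.4], 34), ([0.8, 0.44], 70), ([0.84, -0.44], 22), ([0.84, -0.4], 15), ([0.84, -0.36], 22), ([0.84, 0.32], 9), ([0.84, 0.4], 15), ([0.84, 0.44], 15)]
```

View pics/c.png

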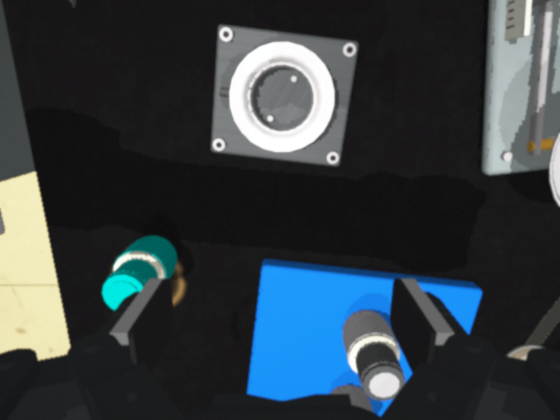

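View pics/c2.png

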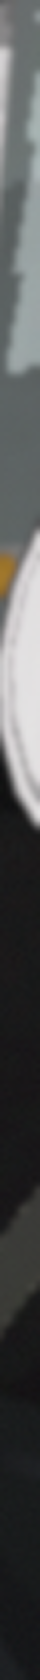

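The pins show in the bore as two bright dots at (293,79) and (270,118). The near jar's lid top is at (383,385).

```bash
cat >> h.py <<'E'
def ray(s,o,uv,z):
    K=s["mtx"];q=np.linalg.solve(K,[uv[0],uv[1],1.])
    if "mount" in s:
        M=np.eye(4);M[:3,:3]=R.from_rotvec(o["tcp_rot"]).as_matrix();M[:3,3]=o["ee_pos"];M=M@s["mount"];c=M[:3,3];d=M[:3,:3]@q
    else:
        Rm=cv2.Rodrigues(np.array(s["rvec"],float))[0];c=-Rm.T@np.array(s["tvec"]).reshape(3);d=Rm.T@q
    return (c+d*(z-c[2])/d[2]).round(4)
E
python3 - <<'E'
from h import *
o=bot.observe();s=snap("wrist")
c=s["color"];g=c[50:145,230:335]
cv2.imwrite("pics/c3.png",cv2.resize(g,None,fx=6,fy=6,interpolation=cv2.INTER_CUBIC))
gr=cv2.cvtColor(c,cv2.COLOR_BGR2GRAY)
m=np.zeros_like(gr);cv2.circle(m,(282,98),29,255,-1)
t=((gr>150)&(m>0)).astype(np.uint8)
n,l,st,ce=cv2.connectedComponentsWithStats(t)
P=[]
for i in range(1,n):
    print(st[i],ce[i].round(1))
    if 2<=st[i][4]<60: P.append(ray(s,o,ce[i],.020)); print(P[-1])
print("lid",ray(s,o,(383,385),.093))
E
```

```text
[289  76   7   7  37] [292.  79.]
[ 0.4518 -0.0077  0.02  ]
[310  91   1   1   1] [310.  91.]
[311  98   1   1   1] [311.  98.]
[266 115   6   7  35] [268.4 118.2]
[ 0.4321 -0.039   0.02  ]
lid [ 0.5268 -0.2488  0.093 ]
```

View pics/c3.png

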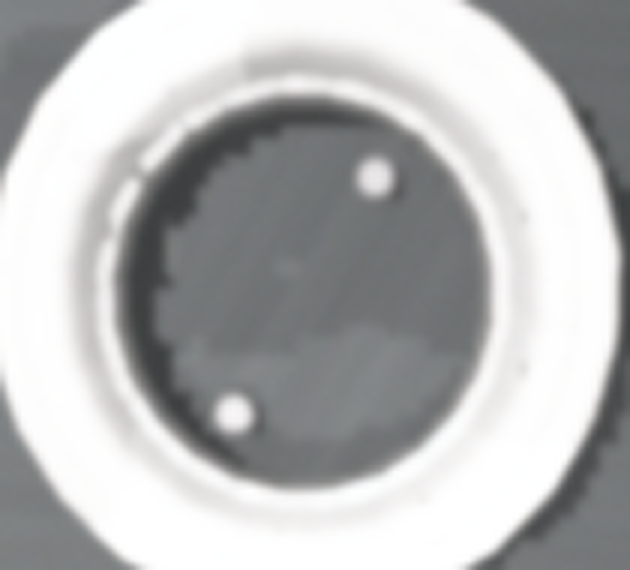

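step_arm(motion=[[0.01,0.021,0.0372,0,0,0,0],[0.01,0.021,0.0372,0,0,0,0],[0.01,0.021,0.0372,0,0,0,0],[0.01,0.021,0.0372,0,0,0,0],[0.01,0.021,0.0372,0,0,0,0],[0.01,0.021,0.0372,0,0,0,0],[0.01,0.021,0.0372,0,0,0,0],[0.01,0.021,0.0372,0,0,0,0],[0,0,0,0,0,0,0],[0,0,0,0,0,0,0]])

```text
time_s: 2.25
ee_pos: [0.5268, -0.2462, 0.1608]
tcp_rot: [1.209, 1.21, -1.209]
force: [-0.7, -0.7, -0.1]
grip_width: 0.998
```

Run:
```python
from h import *
o=bot.observe();s=snap("wrist");W=world(s,o)
np.savez("d_wrist.npz",W=W,c=s["color"],z=s["z_map"])
print(o["time_s"],o["ee_pos"].round(4),o["tcp_rot"].round(3),o["force"].round(2))
cv2.imwrite("pics/d.png",s["color"])
for c in((.525,-.247),(.513,-.337)):
    t=near(W,c,.03,.091,.097);print(len(t))
    if len(t)>20: print("top",t.mean(0).round(4),cv2.minEnclosingCircle((t[:,:2]*1000).astype(np.float32)))
    for z0,z1,r in((.064,.088,.018),(.028,.054,.024)):
        p=near(W,c,.035,z0,z1)
        if len(p)>20: print(len(p),circ(p[:,:2],r,c))
```

```text
2.25 [ 0.5268 -0.2462  0.1608] [ 1.209  1.21  -1.209] [-0.71 -0.69 -0.09]
2571
top [ 0.5254 -0.2456  0.0943] ((525.560546875, -246.50022888183594), 17.99283218383789)
488 (array([ 0.5254, -0.2468]), np.float64(0.0003))
382 (array([ 0.5255, -0.2471]), np.float64(0.0001))
1906
top [ 0.5129 -0.3355  0.0942] ((512.8284912109375, -336.9783630371094), 18.30498695373535)
952 (array([ 0.5127, -0.3376]), np.float64(0.0004))
889 (array([ 0.5127, -0.3379]), np.float64(0.0002))
```

View pics/d.png

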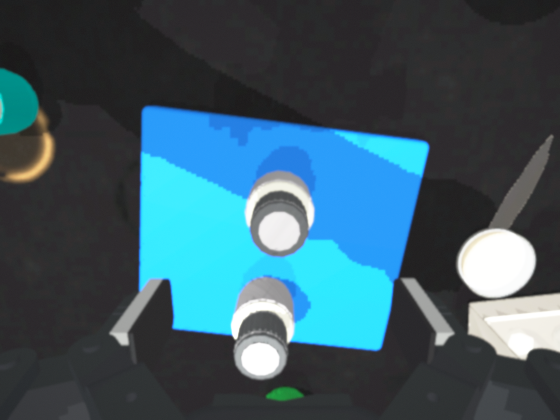

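The wrist view shows the near jar between the fingers, with its lid top at (280,231) in the picture and its fitted position at (0.5255, -0.2468). Going down to grip it.

step_arm(motion=[[0.025,-0.0026,0.0012,0,0,0,0],[0.025,0,0,0,0,0,0],[0.025,0,0,0,0,0,0],[0.025,0,0,0,0,0,0],[0.025,0,0,0,0,0,0],[0.025,0,0,0,0,0,0],[0.025,0,0,0,0,0,0],[0.024,0,0,0,0,0,0],[0,0,0,0,0,0,0],[0,0,0,0,0,0,0]])

```text
time_s: 3.3
ee_pos: [0.5246, -0.2474, 0.0614]
tcp_rot: [1.209, 1.21, -1.21]
force: [1.1, -0.1, 0.7]
grip_width: 1.002
```

step_arm(motion=[[0,0,0,0,0,0,1],[0,0,0,0,0,0,1],[0,0,0,0,0,0,1],[0,0,0,0,0,0,1],[0,0,0,0,0,0,1],[0,0,0,0,0,0,1],[0,0,0,0,0,0,1],[0,0,0,0,0,0,1],[0,0,0,0,0,0,1],[0,0,0,0,0,0,1]])

```text
time_s: 4.3
ee_pos: [0.5256, -0.2477, 0.0626]
tcp_rot: [1.21, 1.208, -1.208]
force: [-0.1, 0.8, 5.2]
grip_width: 0.407
```

Run:
```python
from h import *
o=bot.observe();s=snap("side")
print(o["time_s"],o["ee_pos"].round(4),o["tcp_rot"].round(3),o["force"].round(2),o["grip_width"])
cv2.imwrite("pics/e.png",cv2.resize(s["color"][180:320,250:410],None,fx=4,fy=4))
```

```text
4.3 [ 0.5256 -0.2477  0.0626] [ 1.21   1.208 -1.208] [-0.08  0.83  5.22] 0.40696178515273485
```

View pics/e.png

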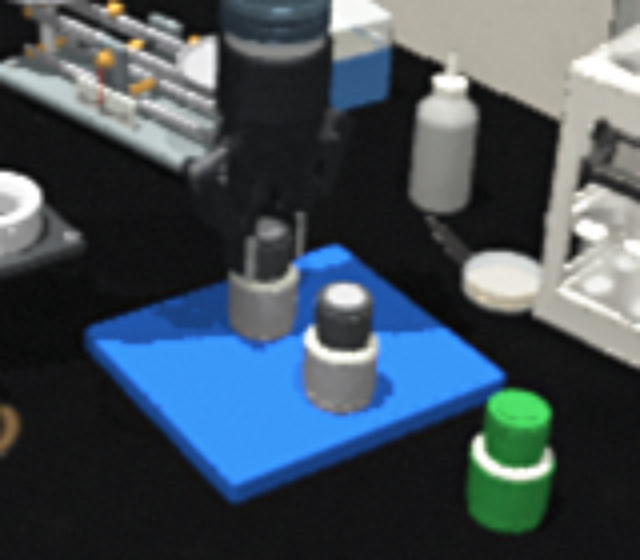

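step_arm(motion=[[-0.02,0,0,0,0,0,1],[-0.04,0,0,0,0,0,1],[-0.06,0,0,0,0,0,1],[-0.06,0,0,0,0,0,1],[-0.06,0,0,0,0,0,1],[-0.04,0,0,0,0,0,1],[0,0,0,0,0,0,1],[0,0,0,0,0,0,1],[0,0,0,0,0,0,1],[0,0,0,0,0,0,1]])

```text
time_s: 5.35
ee_pos: [0.523, -0.2466, 0.1993]
tcp_rot: [1.208, 1.214, -1.212]
force: [-0.3, 0.1, -4.4]
grip_width: 0.405
```

Run:
```python
from h import *
o=bot.observe();s=snap("side")
print(o["time_s"],o["ee_pos"].round(4),o["tcp_rot"].round(3),o["force"].round(2),o["grip_width"])
for i in range(3): snap("scene");print(bot.observe()["force"].round(2))
cv2.imwrite("pics/f.png",cv2.resize(s["color"][130:290,230:410],None,fx=4,fy=3.7))
```

```text
5.35 [ 0.523  -0.2466  0.1993] [ 1.208  1.214 -1.212] [-0.34  0.11 -4.42] 0.4045709810439462
[-0.12  0.64 -3.53]
[-0.6   0.67 -4.16]
[ 0.08  0.37 -3.5 ]
```

View pics/f.png

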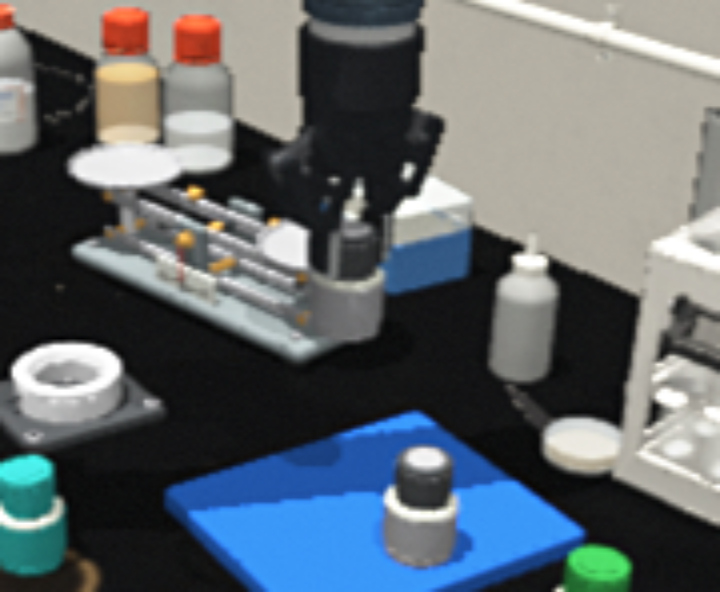

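step_arm(motion=[[0,0.02,-0.027,0,0,0,1],[0,0.035,-0.047,0,0,0,1],[0,0.045,-0.06,0,0,0,1],[0,0.045,-0.06,0,0,0,1],[0,0.045,-0.06,0,0,0,1],[0,0.045,-0.06,0,0,0,1],[0,0.033,-0.044,0,0,0,1],[0,0.015,-0.02,0,0,0,1],[0,0,0,0,0,0,1],[0,0,0,0,0,0,1]])

```text
time_s: 6.55
ee_pos: [0.6654, -0.06, 0.2014]
tcp_rot: [1.208, 1.209, -1.212]
force: [-0.1, -0.8, -3.5]
grip_width: 0.406
```

Run:
```python
from h import *
o=bot.observe();s=snap("wrist");W=world(s,o)
print(o["time_s"],o["ee_pos"].round(4),o["tcp_rot"].round(3),o["force"].round(2),o["grip_width"])
cv2.imwrite("pics/g.png",s["color"])
t=near(W,(.667,-.058),.06,.095,.112);print(len(t),cv2.minEnclosingCircle((t[:,:2]*1000).astype(np.float32)),np.median(t[:,2]))
```

```text
6.55 [ 0.6654 -0.06    0.2014] [ 1.208  1.209 -1.212] [-0.05 -0.76 -3.48] 0.4055638759606009
12306 ((667.3224487304688, -58.12953567504883), 52.820003509521484) 0.10118324348408239
```

View pics/g.png

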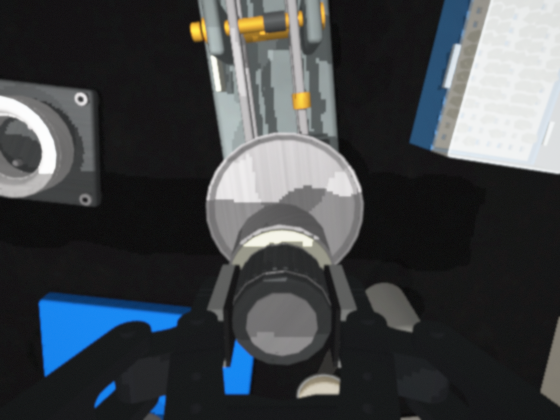

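step_arm(motion=[[0.02,0.003,-0.001,0,0,0,1],[0.024,0,0,0,0,0,1],[0.024,0,0,0,0,0,1],[0.02,0,0,0,0,0,1],[0.01,0,0,0,0,0,1],[0.006,0,0,0,0,0,1],[0.006,0,0,0,0,0,1],[0.004,0,0,0,0,0,1],[0.004,0,0,0,0,0,1],[0.004,0,0,0,0,0,1]])

```text
time_s: 7.6
ee_pos: [0.6681, -0.0577, 0.1412]
tcp_rot: [1.21, 1.209, -1.208]
force: [-0.4, 0.4, -3.0]
grip_width: 0.407
```

step_arm(motion=[[0.003,0,0,0,0,0,1],[0.003,0,0,0,0,0,1],[0.002,0,0,0,0,0,1],[0.002,0,0,0,0,0,1],[0,0,0,0,0,0,1],[0,0,0,0,0,0,1],[0,0,0,0,0,0,1],[0,0,0,0,0,0,1],[0,0,0,0,0,0,1],[0,0,0,0,0,0,1]])

```text
time_s: 8.6
ee_pos: [0.6677, -0.0579, 0.1358]
tcp_rot: [1.209, 1.209, -1.209]
force: [0.1, 0.3, -4.2]
grip_width: 0.404
```

Run:
```python
from h import *
o=bot.observe();s=snap("scene");W=world(s,o)
print(o["time_s"],o["ee_pos"].round(4),o["force"].round(2),o["grip_width"])
for c in((.640,.182),(.667,-.058)):
    t=near(W,c,.045,.08,.125);print(len(t),np.percentile(t[:,2],[10,30,50,80]).round(4))
cv2.imwrite("pics/i.png",cv2.resize(s["color"][120:270,150:350],None,fx=4,fy=4))
```

```text
8.6 [ 0.6677 -0.0579  0.1358] [ 0.12  0.33 -4.16] 0.40413892406168433
572 [0.1091 0.1105 0.1112 0.1124]
398 [0.088  0.09   0.0916 0.1108]
```

View pics/i.png

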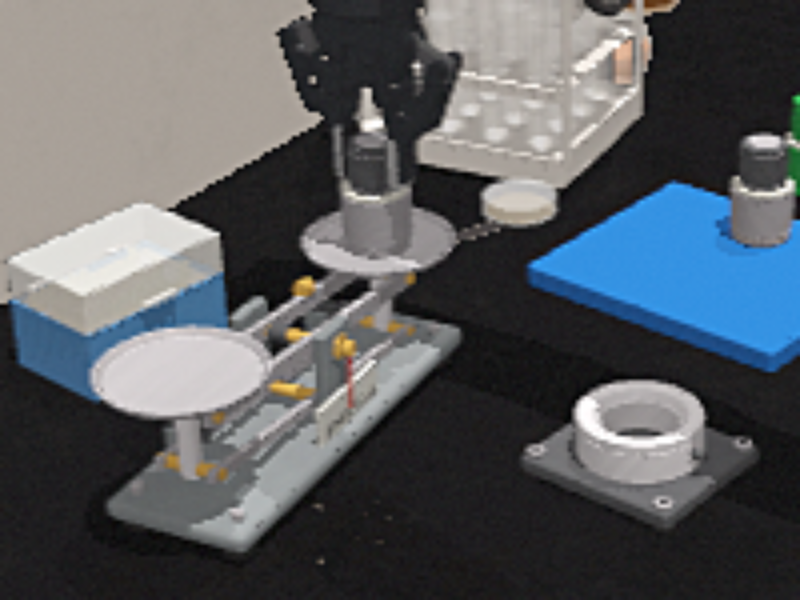

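step_arm(motion=[[0.002,0,0,0,0,0,1],[0.001,0,0,0,0,0,1],[0,0,0,0,0,0,1],[0,0,0,0,0,0,0.5],[0,0,0,0,0,0,0.4],[0,0,0,0,0,0,0.2],[0,0,0,0,0,0,0],[0,0,0,0,0,0,0],[0,0,0,0,0,0,0],[0,0,0,0,0,0,0]])

```text
time_s: 9.65
ee_pos: [0.6677, -0.0579, 0.1343]
tcp_rot: [1.209, 1.209, -1.209]
force: [0.1, 0.7, -0.0]
grip_width: 1.002
```

Run:
```python
from h import *
o=bot.observe();s=snap("scene");W=world(s,o)
print(o["time_s"],o["ee_pos"].round(4),o["force"].round(2),o["grip_width"])
for c in((.640,.182),(.667,-.058)):
    t=near(W,c,.045,.08,.125);print(len(t),np.percentile(t[:,2],[10,30,50,80]).round(4))
cv2.imwrite("pics/j.png",cv2.resize(s["color"][120:270,150:350],None,fx=4,fy=4))
```

```text
9.65 [ 0.6677 -0.0579  0.1343] [ 0.07  0.7  -0.02] 1.0017475153550432
583 [0.1102 0.1115 0.1122 0.1133]
410 [0.087  0.0885 0.0904 0.1103]
```

View pics/j.png

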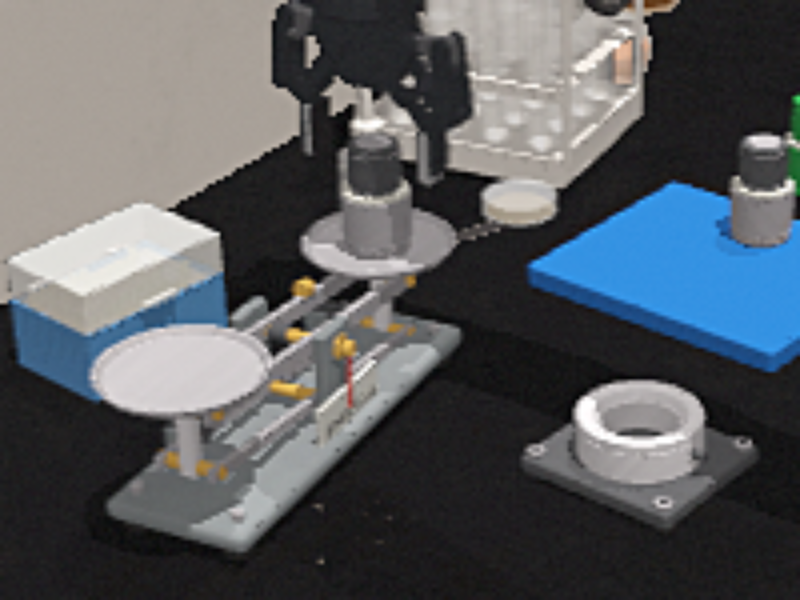

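step_arm(motion=[[-0.04,0,0,0,0,0,0],[-0.06,0,0,0,0,0,0],[-0.06,0,0,0,0,0,0],[0,-0.03,0.054,0,0,0,0],[0,-0.04,0.072,0,0,0,0],[0,-0.04,0.072,0,0,0,0],[0,-0.04,0.072,0,0,0,0],[0,-0.04,0.072,0,0,0,0],[0,-0.04,0.072,0,0,0,0],[0,-0.04,0.072,0,0,0,0]])

```text
time_s: 10.7
ee_pos: [0.5318, -0.3022, 0.2144]
tcp_rot: [1.209, 1.209, -1.209]
force: [0.2, -0.8, -1.0]
grip_width: 1.0
```

step_arm(motion=[[0.02,-0.025,0.048,0,0,0,0],[0.03,-0.01,0.02,0,0,0,0],[0.03,0,0,0,0,0,0],[0.02,0,0,0,0,0,0],[0,0,0,0,0,0,0],[0,0,0,0,0,0,0],[0,0,0,0,0,0,0],[0,0,0,0,0,0,0],[0,0,0,0,0,0,0],[0,0,0,0,0,0,0]])

```text
time_s: 11.7
ee_pos: [0.5155, -0.335, 0.1648]
tcp_rot: [1.209, 1.208, -1.209]
force: [1.2, 0.6, -0.1]
grip_width: 0.997
```

Run:
```python
from h import *
o=bot.observe();s=snap("wrist");W=world(s,o)
print(o["time_s"],o["ee_pos"].round(4),o["tcp_rot"].round(3),o["force"].round(2))
cv2.imwrite("pics/k.png",s["color"])
c=(.513,-.337)
t=near(W,c,.03,.091,.097);print("top",len(t),cv2.minEnclosingCircle((t[:,:2]*1000).astype(np.float32)))
for z0,z1,r in((.064,.088,.018),(.028,.054,.024)):
        p=near(W,c,.035,z0,z1)
        if len(p)>20: print(len(p),circ(p[:,:2],r,c))
```

```text
11.7 [ 0.5155 -0.335   0.1648] [ 1.209  1.208 -1.209] [ 1.15  0.61 -0.1 ]
top 2472 ((512.9976806640625, -337.34075927734375), 17.885644912719727)
478 (array([ 0.5128, -0.3375]), np.float64(0.0003))
385 (array([ 0.5128, -0.3378]), np.float64(0.0001))
```

View pics/k.png

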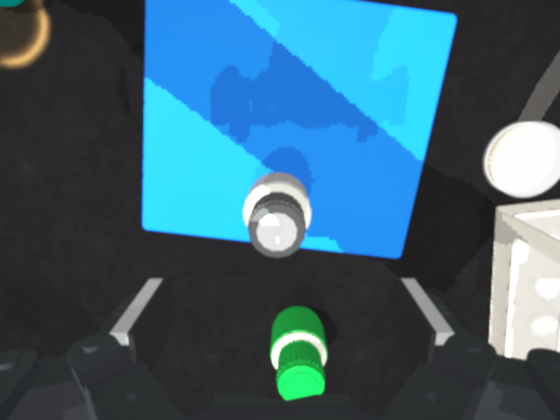

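step_arm(motion=[[0.02,-0.0054,0.0052,0,0,0,0],[0.03,0,0,0,0,0,0],[0.04,0,0,0,0,0,0],[0.04,0,0,0,0,0,0],[0.03,0,0,0,0,0,0],[0.024,0,0,0,0,0,0],[0.018,0,0,0,0,0,0],[0,0,0,0,0,0,0],[0,0,0,0,0,0,0],[0,0,0,0,0,0,1]])

```text
time_s: 12.75
ee_pos: [0.5134, -0.338, 0.0643]
tcp_rot: [1.209, 1.207, -1.208]
force: [-0.7, -0.6, 0.0]
grip_width: 0.858
```

step_arm(motion=[[0,0,0,0,0,0,1],[0,0,0,0,0,0,1],[0,0,0,0,0,0,1],[0,0,0,0,0,0,1],[0,0,0,0,0,0,1],[0,0,0,0,0,0,1],[0,0,0,0,0,0,1],[0,0,0,0,0,0,1],[0,0,0,0,0,0,1],[0,0,0,0,0,0,1]])

```text
time_s: 13.75
ee_pos: [0.5128, -0.3378, 0.0641]
tcp_rot: [1.209, 1.208, -1.209]
force: [-1.1, 1.0, 5.6]
grip_width: 0.409
```

step_arm(motion=[[-0.02,0,0,0,0,0,1],[-0.04,0,0,0,0,0,1],[-0.06,0,0,0,0,0,1],[-0.06,0,0,0,0,0,1],[-0.06,0,0,0,0,0,1],[-0.06,0,0,0,0,0,1],[-0.03,0,0,0,0,0,1],[0,0,0,0,0,0,1],[0,0,0,0,0,0,1],[0,0,0,0,0,0,1]])

```text
time_s: 14.75
ee_pos: [0.5109, -0.3363, 0.2253]
tcp_rot: [1.209, 1.215, -1.211]
force: [0.3, 0.4, -5.2]
grip_width: 0.403
```

Run:
```python
from h import *
o=bot.observe();s=snap("side")
print(o["time_s"],o["ee_pos"].round(4),o["tcp_rot"].round(3),o["force"].round(2),o["grip_width"])
cv2.imwrite("pics/l.png",cv2.resize(s["color"][130:290,230:410],None,fx=4,fy=3.7))
```

```text
14.75 [ 0.5109 -0.3363  0.2253] [ 1.209  1.215 -1.211] [ 0.35  0.42 -5.17] 0.40295566293273277
```

View pics/l.png

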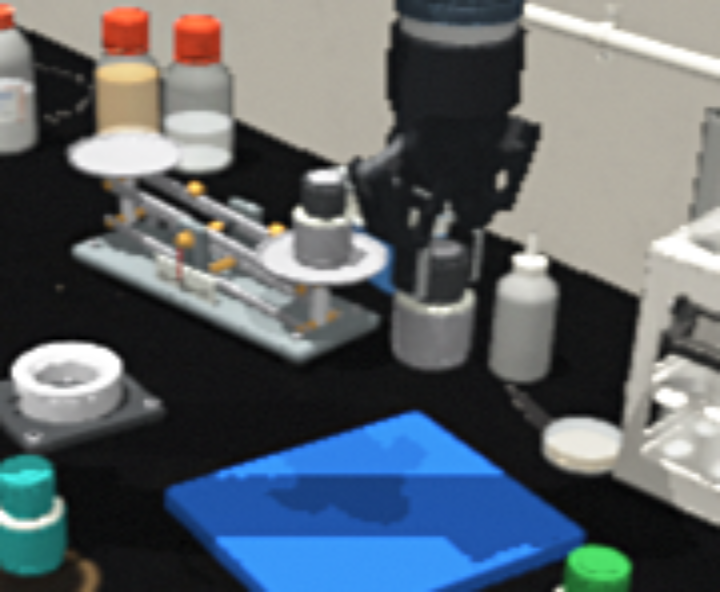

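step_arm(motion=[[-0.01,0.01,-0.03,0,0,0,1],[-0.01,0.015,-0.06,0,0,0,1],[-0.01,0.02,-0.08,0,0,0,1],[-0.01,0.02,-0.08,0,0,0,1],[0,0.02,-0.08,0,0,0,1],[0,0.02,-0.08,0,0,0,1],[0,0.02,-0.08,0,0,0,1],[0,0.02,-0.08,0,0,0,1],[0,0.02,-0.08,0,0,0,1],[0,0.02,-0.08,0,0,0,1]])

```text
time_s: 15.8
ee_pos: [0.6046, 0.0308, 0.2479]
tcp_rot: [1.208, 1.211, -1.209]
force: [0.7, -1.1, -4.2]
grip_width: 0.403
```

step_arm(motion=[[0,0.02,-0.08,0,0,0,1],[0,0.02,-0.08,0,0,0,1],[0,0.02,-0.07,0,0,0,1],[0,0.013,-0.05,0,0,0,1],[0,0,-0.02,0,0,0,1],[0,0,0,0,0,0,1],[0,0,0,0,0,0,1],[0,0,0,0,0,0,1],[0,0,0,0,0,0,1],[0,0,0,0,0,0,1]])

```text
time_s: 16.8
ee_pos: [0.6417, 0.1757, 0.2485]
tcp_rot: [1.211, 1.207, -1.211]
force: [-0.3, 0.8, -4.7]
grip_width: 0.406
```

Run:
```python
from h import *
o=bot.observe();s=snap("wrist");W=world(s,o)
print(o["time_s"],o["ee_pos"].round(4),o["tcp_rot"].round(3),o["force"].round(2),o["grip_width"])
cv2.imwrite("pics/m.png",s["color"])
t=near(W,(.64,.181),.065,.105,.122);print(len(t),cv2.minEnclosingCircle((t[:,:2]*1000).astype(np.float32)),np.median(t[:,2]))
```

```text
16.8 [0.6417 0.1757 0.2485] [ 1.211  1.207 -1.211] [-0.25  0.8  -4.73] 0.4064631969584993
10873 ((640.4125366210938, 179.75253295898438), 52.85639953613281) 0.11316793315890461
```

View pics/m.png

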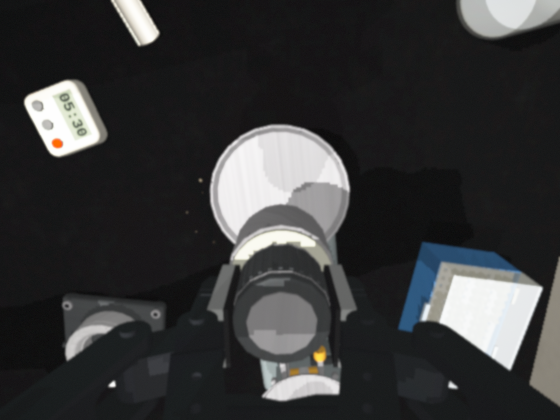

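step_arm(motion=[[0.02,-0.002,-0.008,0,0,0,1],[0.03,0,0,0,0,0,1],[0.035,0,0,0,0,0,1],[0.03,0,0,0,0,0,1],[0.02,0,0,0,0,0,1],[0.02,0,0,0,0,0,1],[0.01,0,0,0,0,0,1],[0.006,0,0,0,0,0,1],[0.003,0,0,0,0,0,1],[0,0,0,0,0,0,1]])

```text
time_s: 17.85
ee_pos: [0.6409, 0.1816, 0.1617]
tcp_rot: [1.21, 1.209, -1.208]
force: [0.2, -0.3, -4.5]
grip_width: 0.408
```

step_arm(motion=[[0.002,0,0,0,0,0,1],[0.002,0,0,0,0,0,1],[0.002,0,0,0,0,0,1],[0.002,0,0,0,0,0,1],[0.002,0,0,0,0,0,1],[0,0,0,0,0,0,1],[0,0,0,0,0,0,1],[0,0,0,0,0,0,1],[0,0,0,0,0,0,1],[0,0,0,0,0,0,1]])

```text
time_s: 18.85
ee_pos: [0.6409, 0.1819, 0.1565]
tcp_rot: [1.21, 1.209, -1.208]
force: [0.4, 2.1, -0.8]
grip_width: 0.403
```

```bash
cat > bal.py <<'E'
from h import *
import sys
fs=[]
o=bot.observe();print(o["time_s"],o["ee_pos"].round(4),o["force"].round(2),o["grip_width"])
s=snap("scene");W=world(s)
for c in((.640,.181),(.667,-.058)):
    t=near(W,c,.045,.08,.125);print(len(t),np.percentile(t[:,2],[10,30,50,80]).round(4))
cv2.imwrite(f"pics/{sys.argv[1]}.png",cv2.resize(s["color"][110:260,150:350],None,fx=4,fy=4))
E
python3 bal.py n
```

```text
18.85 [0.6409 0.1819 0.1565] [ 0.39  2.11 -0.78] 0.4025516728134952
450 [0.1068 0.1082 0.1091 0.1118]
385 [0.0907 0.092  0.0935 0.1124]
```

View pics/n.png

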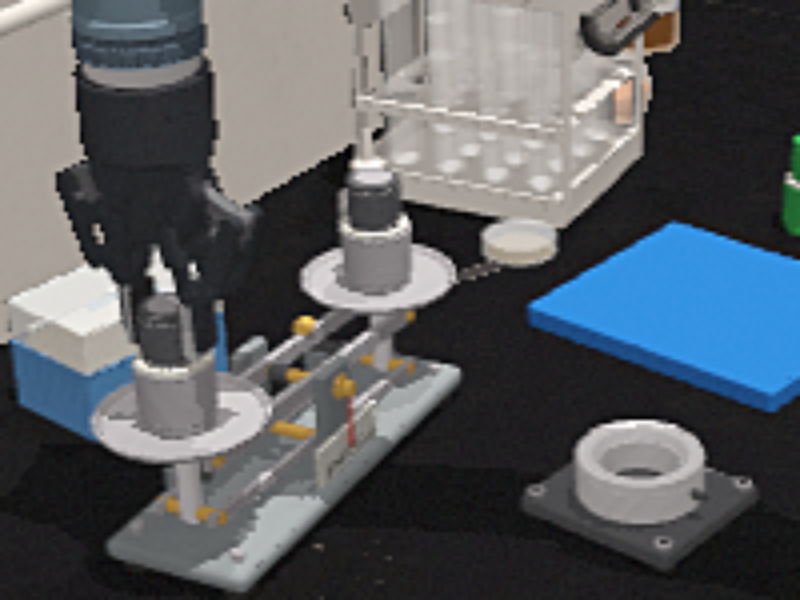

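The left pan is sinking under the held jar while the wrist still carries about 0.8 N, so jar 2 looks heavier. I'll keep lowering to the stop and then let go.

step_arm(motion=[[0.004,0,0,0,0,0,1],[0.005,0,0,0,0,0,1],[0.005,0,0,0,0,0,1],[0.005,0,0,0,0,0,1],[0.005,0,0,0,0,0,1],[0.005,0,0,0,0,0,1],[0.004,0,0,0,0,0,1],[0.004,0,0,0,0,0,1],[0.003,0,0,0,0,0,1],[0,0,0,0,0,0,1]])

```text
time_s: 19.9
ee_pos: [0.6407, 0.1812, 0.1363]
tcp_rot: [1.209, 1.209, -1.209]
force: [0.5, 1.1, -0.4]
grip_width: 0.406
```

```bash
python3 bal.py o
```

```text
19.9 [0.6407 0.1812 0.1363] [ 0.51  1.09 -0.37] 0.4056690890369885
572 [0.0873 0.0885 0.0899 0.1095]
348 [0.0882 0.1105 0.1119 0.1143]
```

Pan is at about 0.088, close to its stop. I'll lower a hair more, release, and go up.

step_arm(motion=[[0.001,0,0,0,0,0,1],[0,0,0,0,0,0,1],[0,0,0,0,0,0,0.5],[0,0,0,0,0,0,0.4],[0,0,0,0,0,0,0.2],[0,0,0,0,0,0,0],[0,0,0,0,0,0,0],[0,0,0,0,0,0,0],[0,0,0,0,0,0,0],[0,0,0,0,0,0,0]])

```text
time_s: 20.95
ee_pos: [0.6405, 0.1815, 0.1358]
tcp_rot: [1.209, 1.209, -1.209]
force: [-0.1, 0.6, 0.6]
grip_width: 1.004
```

step_arm(motion=[[-0.02,0,0,0,0,0,0],[-0.04,0,0,0,0,0,0],[-0.04,0,0,0,0,0,0],[-0.04,0,0,0,0,0,0],[-0.02,0,0,0,0,0,0],[0,0,0,0,0,0,0],[0,0,0,0,0,0,0],[0,0,0,0,0,0,0],[0,0,0,0,0,0,0],[0,0,0,0,0,0,0]])

```text
time_s: 21.95
ee_pos: [0.6399, 0.1814, 0.2147]
tcp_rot: [1.208, 1.21, -1.211]
force: [-0.4, -0.8, 0.7]
grip_width: 1.001
```

```bash
python3 bal.py p
python3 - <<'E'
from h import *
o=bot.observe();s=snap("wrist");W=world(s,o)
print(o["time_s"],o["ee_pos"].round(4),o["tcp_rot"].round(3))
cv2.imwrite("pics/q.png",s["color"])
c=(.641,.181)
t=near(W,c,.03,.15,.18);print("top",len(t),np.median(t[:,2]),cv2.minEnclosingCircle((t[:,:2]*1000).astype(np.float32)))
p=near(W,c,.035,.135,.158); print(len(p),circ(p[:,:2],.018,c))
E
```

```text
21.95 [0.6399 0.1814 0.2147] [-0.38 -0.83  0.75] 1.0006239801740415
566 [0.087  0.0884 0.0901 0.1092]
350 [0.0886 0.1105 0.1121 0.114 ]
22.0 [0.6401 0.1814 0.2149] [ 1.208  1.21  -1.21 ]
top 3419 0.16615488035545348 ((640.6204833984375, 181.6521759033203), 18.498329162597656)
542 (array([0.6407, 0.1814]), np.float64(0.0003))
```

View pics/p.png

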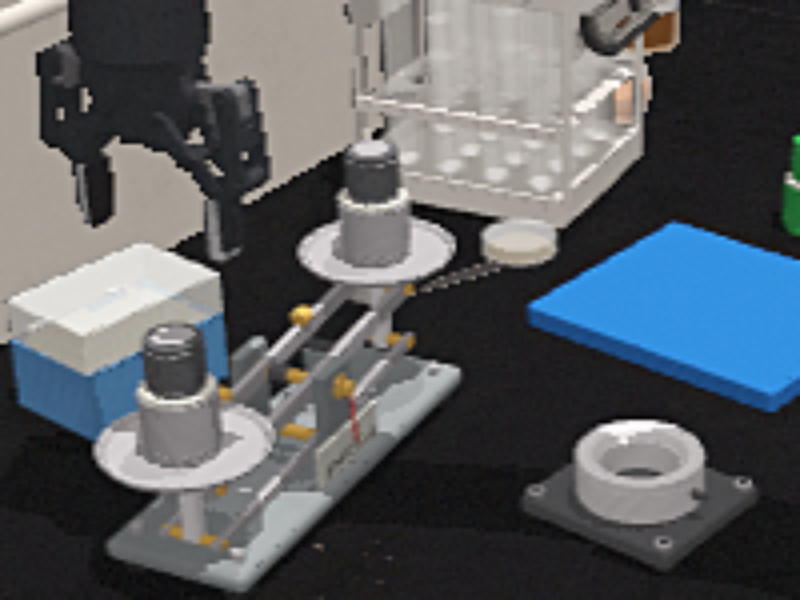

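View pics/q.png

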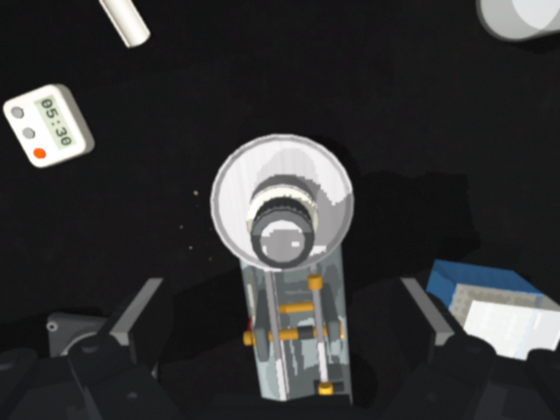

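The balance has settled with the left pan on its stop: right-pan face 0.112, left 0.088. Both jars are free, so the left one (jar 2) is the heavier. Picking it up slowly.

step_arm(motion=[[0.02,0.001,0,0,0,0,0],[0.03,0,0,0,0,0,0],[0.03,0,0,0,0,0,0],[0.03,0,0,0,0,0,0],[0.025,0,0,0,0,0,0],[0.015,0,0,0,0,0,0],[0.006,0,0,0,0,0,0],[0,0,0,0,0,0,0],[0,0,0,0,0,0,0.3],[0,0,0,0,0,0,1]])

```text
time_s: 23.05
ee_pos: [0.6418, 0.1817, 0.1388]
tcp_rot: [1.211, 1.208, -1.208]
force: [0.6, -0.1, 0.0]
grip_width: 0.689
```

step_arm(motion=[[0,0,0,0,0,0,1],[0,0,0,0,0,0,1],[0,0,0,0,0,0,1],[0,0,0,0,0,0,1],[0,0,0,0,0,0,1],[0,0,0,0,0,0,1],[0,0,0,0,0,0,1],[-0.003,0,0,0,0,0,1],[-0.004,0,0,0,0,0,1],[-0.005,0,0,0,0,0,1]])

```text
time_s: 24.05
ee_pos: [0.6411, 0.1819, 0.1431]
tcp_rot: [1.209, 1.21, -1.209]
force: [0.8, -0.8, -1.5]
grip_width: 0.401
```

step_arm(motion=[[-0.005,0,0,0,0,0,1],[-0.005,0,0,0,0,0,1],[-0.005,0,0,0,0,0,1],[-0.006,0,0,0,0,0,1],[-0.006,0,0,0,0,0,1],[-0.01,0,0,0,0,0,1],[-0.02,0,0,0,0,0,1],[-0.04,0,0,0,0,0,1],[-0.05,0,0,0,0,0,1],[-0.03,0,0,0,0,0,1]])

```text
time_s: 25.05
ee_pos: [0.6408, 0.1806, 0.2336]
tcp_rot: [1.209, 1.208, -1.211]
force: [0.5, -0.4, -3.6]
grip_width: 0.4
```

```bash
python3 bal.py r
python3 - <<'E'
from h import *
o=bot.observe();s=snap("scene")
Rm=cv2.Rodrigues(np.array(s["rvec"],float))[0]
def px(p):
    q=s["mtx"]@(Rm@np.array(p)+np.array(s["tvec"]).reshape(3)); return q[:2]/q[2]
u,v=px(o["ee_pos"]-[0,0,.048]);print(u,v,"cam",(-Rm.T@np.array(s["tvec"]).reshape(3)).round(3))
u,v=int(u),int(v)
cv2.imwrite("pics/r2.png",cv2.resize(s["color"][v-40:v+20,u-30:u+30],None,fx=10,fy=10,interpolation=cv2.INTER_CUBIC))
E
```

```text
25.05 [0.6408 0.1806 0.2336] [ 0.53 -0.44 -3.57] 0.3997740246899786
586 [0.1104 0.1115 0.1123 0.1135]
410 [0.0872 0.0884 0.0905 0.1104]
191.36164265229613 184.21574479410444 cam [-0.125  1.003  0.749]
```

View pics/r.png

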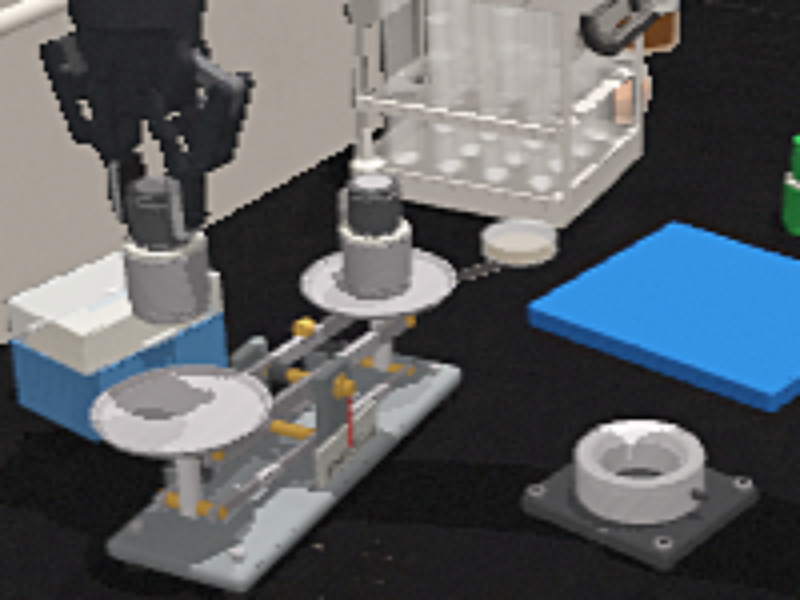

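View pics/r2.png

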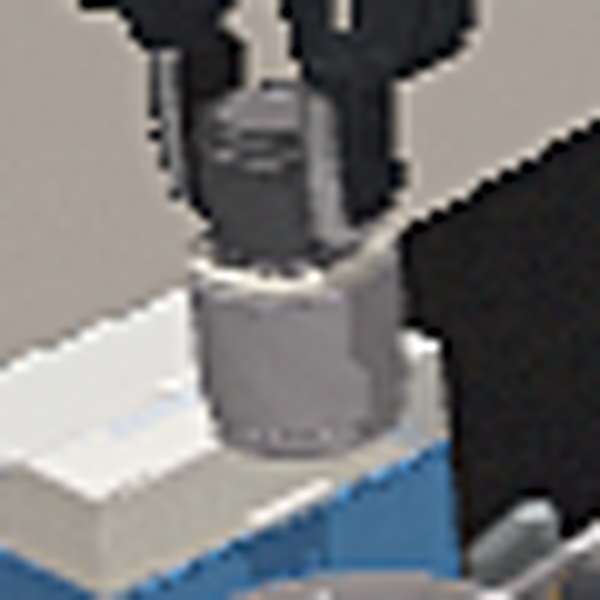

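Neither jar shows its slots from here, so I'll search by turning. Moving over the holder.

step_arm(motion=[[0,-0.03,0.031,0,0,0,1],[0,-0.05,0.051,0,0,0,1],[0,-0.06,0.061,0,0,0,1],[0,-0.06,0.061,0,0,0,1],[0,-0.06,0.061,0,0,0,1],[0,-0.06,0.061,0,0,0,1],[0.02,-0.048,0.05,0,0,0,1],[0.03,-0.03,0.032,0,0,0,1],[0.02,0,0,0,0,0,1],[0,0,0,0,0,0,1]])

```text
time_s: 26.15
ee_pos: [0.4393, -0.0229, 0.1948]
tcp_rot: [1.208, 1.213, -1.214]
force: [-0.5, 0.2, -5.2]
grip_width: 0.4
```

step_arm(motion=[[0.02,0,0,0,0,0,1],[0.02,0,0,0,0,0,1],[0,0,0,0,0,0,1],[0,0,0,0,0,0,1],[0,0,0,0,0,0,1],[0,0,0,0,0,0,1],[0,0,0,0,0,0,1],[0,0,0,0,0,0,1],[0,0,0,0,0,0,1],[0,0,0,0,0,0,1]])

```text
time_s: 27.15
ee_pos: [0.442, -0.0225, 0.1774]
tcp_rot: [1.209, 1.209, -1.209]
force: [0.1, -0.2, -4.0]
grip_width: 0.4
```

Run:
```python
from h import *
o=bot.observe();print(o["time_s"],o["ee_pos"].round(4),o["tcp_rot"].round(3),o["joint_pos"].round(2),o["force"].round(2),o["moment"].round(3))
s=snap("wrist");W=world(s,o);cv2.imwrite("pics/s.png",s["color"])
print(bot.observe()["ee_pos"].round(4))
s=snap("side");cv2.imwrite("pics/s2.png",cv2.resize(s["color"][150:270,190:320],None,fx=5,fy=5,interpolation=cv2.INTER_CUBIC))
print(bot.observe()["ee_pos"].round(4))
```

```text
27.15 [ 0.442  -0.0225  0.1774] [ 1.209  1.209 -1.209] [-0.11  0.05  0.07  2.13 -0.    0.96 -0.04] [ 0.09 -0.21 -4.01] [-0.005 -0.002 -0.006]
[ 0.442  -0.0225  0.1773]
[ 0.442  -0.0225  0.1773]
```

View pics/s.png

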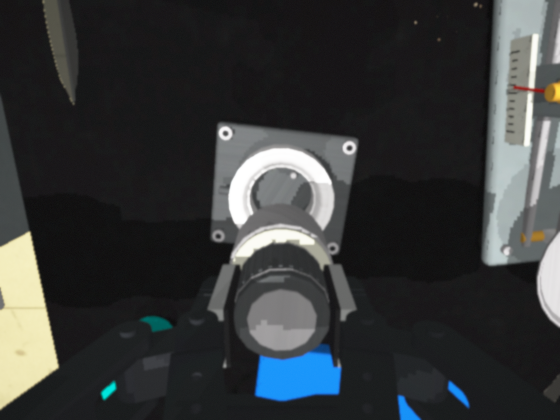

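View pics/s2.png

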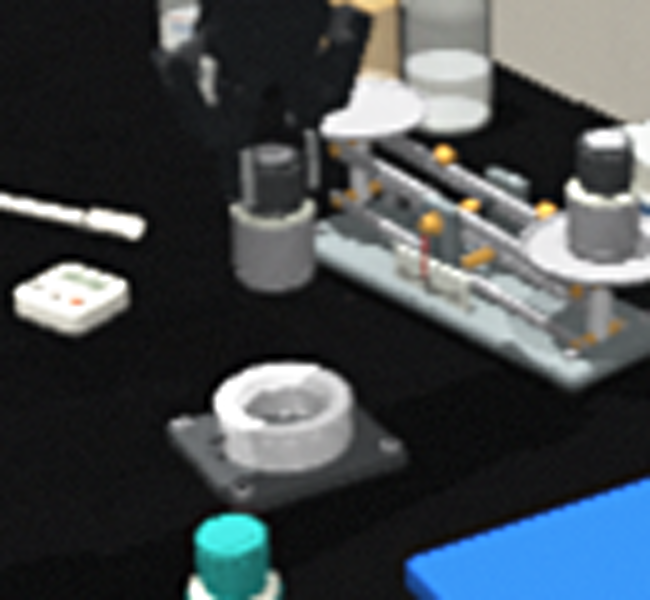

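step_arm(motion=[[0.02,0,0.001,0,0,0,1],[0.03,0,0,0,0,0,1],[0.03,0,0,0,0,0,1],[0.03,0,0,0,0,0,1],[0.03,0,0,0,0,0,1],[0.02,0,0,0,0,0,1],[0.014,0,0,0,0,0,1],[0.01,0,0,0,0,0,1],[0.006,0,0,0,0,0,1],[0,0,0,0,0,0,1]])

```text
time_s: 28.25
ee_pos: [0.4421, -0.023, 0.0822]
tcp_rot: [1.209, 1.209, -1.209]
force: [1.0, -0.7, -5.3]
grip_width: 0.399
```

step_arm(motion=[[0.003,0,0,0,0,0,1],[0.003,0,0,0,0,0,1],[0.003,0,0,0,0,0,1],[0.003,0,0,0,0,0,1],[0.003,0,0,0,0,0,1],[0.003,0,0,0,0,0,1],[0.003,0,0,0,0,0,1],[0,0,0,0,0,0,1],[0,0,0,0,0,0,1],[0,0,0,0,0,0,1]])

```text
time_s: 29.25
ee_pos: [0.4421, -0.023, 0.0718]
tcp_rot: [1.209, 1.209, -1.209]
force: [-0.8, -0.2, -5.2]
grip_width: 0.406
```

step_arm(motion=[[0.002,0,0,0,0,0,1],[0.001,0,0,0,0,0,1],[0.001,0,0,0,0,0,1],[0.001,0,0,0,0,0,1],[0.001,0,0,0,0,0,1],[0.001,0,0,0,0,0,1],[0,0,0,0,0,0,1],[0,0,0,0,0,0,1],[0,0,0,0,0,0,1],[0,0,0,0,0,0,1]])

```text
time_s: 30.25
ee_pos: [0.4425, -0.0231, 0.0702]
tcp_rot: [1.209, 1.209, -1.209]
force: [-5.2, 0.2, 12.8]
grip_width: 0.404
```

step_arm(motion=[[-0.0012,-0.001,0,0,0,0,1],[0,0,0,0,0,0,1],[0,0,0,0.007,0,0,1],[0,0,0,0.007,0,0,1],[0,0,0,0,0,0,1],[0,0,0,0,0,0,1],[0,0,0,0,0,0,1],[0,0,0,0,0,0,1],[0,0,0,0,0,0,1],[0,0,0,0,0,0,1]])

```text
time_s: 31.25
ee_pos: [0.443, -0.023, 0.0704]
tcp_rot: [1.275, 1.164, -1.272]
force: [-1.4, -0.1, 6.8]
grip_width: 0.404
```

```bash
cat > st.py <<'E'
from h import *
o=bot.observe();M=R.from_rotvec(o["tcp_rot"]).as_matrix()
print(o["time_s"],o["ee_pos"].round(4),"yaw",np.degrees(np.arctan2(M[1,1],M[0,1])).round(2),"tilt",np.degrees(np.arccos(-M[2,0])).round(2),o["force"].round(2),o["moment"].round(3),"j7",o["joint_pos"][6].round(2))
E
python3 st.py
```

```text
31.25 [ 0.443  -0.023   0.0704] yaw -5.06 tilt 0.15 [-1.44 -0.07  6.81] [-0.007  0.502 -0.079] j7 -0.1
```

step_arm(motion=[[0,0,0,0.0055,0,0,1],[0,0,0,0.0055,0,0,1],[0,0,0,0,0,0,1],[0,0,0,0,0,0,1],[0,0,0,0,0,0,1],[0,0,0,0.0055,0,0,1],[0,0,0,0.0055,0,0,1],[0,0,0,0,0,0,1],[0,0,0,0,0,0,1],[0,0,0,0,0,0,1]])

```text
time_s: 32.25
ee_pos: [0.4437, -0.023, 0.0703]
tcp_rot: [1.375, 1.092, -1.37]
force: [-0.8, -0.4, 5.5]
grip_width: 0.402
```

step_arm(motion=[[0,0,0,0.0055,0,0,1],[0,0,0,0.0055,0,0,1],[0,0,0,0,0,0,1],[0,0,0,0,0,0,1],[0,0,0,0,0,0,1],[0,0,0,0,0,0,1],[0,0,0,0,0,0,1],[0,0,0,0,0,0,1],[0,0,0,0,0,0,1],[0,0,0,0,0,0,1]])

```text
time_s: 33.25
ee_pos: [0.4437, -0.023, 0.07]
tcp_rot: [1.425, 1.053, -1.419]
force: [0.9, -0.3, 4.8]
grip_width: 0.402
```

```bash
python3 st.py
```

```text
33.25 [ 0.4437 -0.023   0.07  ] yaw -16.84 tilt 0.25 [ 0.93 -0.27  4.77] [-0.205 -0.198  0.036] j7 -0.3
```

step_arm(motion=[[0,-0.0019,0.0006,0.0055,0,0,1],[0,0,0,0.0055,0,0,1],[0,0,0,0,0,0,1],[0,0,0,0,0,0,1],[0,0,0,0,0,0,1],[0,0,0,0.0055,0,0,1],[0,0,0,0.0055,0,0,1],[0,0,0,0,0,0,1],[0,0,0,0,0,0,1],[0,0,0,0,0,0,1]])

```text
time_s: 34.25
ee_pos: [0.4412, -0.023, 0.0686]
tcp_rot: [1.522, 0.971, -1.519]
force: [5.2, -0.6, -2.9]
grip_width: 0.401
```

```bash
python3 st.py
```

```text
34.25 [ 0.4412 -0.023   0.0686] yaw -24.81 tilt 0.1 [ 5.17 -0.57 -2.89] [-0.213 -1.423 -0.065] j7 -0.43
```

step_arm(motion=[[0,0.0011,-0.0005,0,0,0,1],[0.001,0,0,0,0,0,1],[0.001,0,0,0,0,0,1],[0.001,0,0,0,0,0,1],[0,0,0,0,0,0,1],[0,0,0,0,0,0,1],[0,0,0,0,0,0,1],[0,0,0,0,0,0,1],[0,0,0,0,0,0,1],[0,0,0,0,0,0,1]])

```text
time_s: 35.25
ee_pos: [0.4413, -0.0232, 0.0673]
tcp_rot: [1.521, 0.971, -1.521]
force: [5.5, -1.6, -4.4]
grip_width: 0.4
```

```bash
python3 st.py
```

```text
35.25 [ 0.4413 -0.0232  0.0673] yaw -24.84 tilt 0.03 [ 5.52 -1.57 -4.4 ] [-0.406 -1.42  -0.085] j7 -0.43
```

step_arm(motion=[[0,0.0009,-0.0004,0,0,0,1],[0.001,0,0,0,0,0,1],[0.001,0,0,0,0,0,1],[0.001,0,0,0,0,0,1],[0.001,0,0,0,0,0,1],[0.001,0,0,0,0,0,1],[0,0,0,0,0,0,1],[0,0,0,0,0,0,1],[0,0,0,0,0,0,1],[0,0,0,0,0,0,1]])

```text
time_s: 36.25
ee_pos: [0.4416, -0.0231, 0.0648]
tcp_rot: [1.521, 0.972, -1.521]
force: [4.6, -2.2, -2.5]
grip_width: 0.408
```

```bash
python3 st.py
```

```text
36.25 [ 0.4416 -0.0231  0.0648] yaw -24.84 tilt 0.01 [ 4.58 -2.25 -2.47] [-0.589 -1.268 -0.052] j7 -0.43
```

step_arm(motion=[[0,0.0008,-0.0004,0,0,0,1],[0.001,0,0,0,0,0,1],[0.001,0,0,0,0,0,1],[0,0,0,0,0,0,1],[0,0,0,0,0,0,1],[0,0,0,0,0,0,1],[0,0,0,0,0,0,1],[0,0,0,0,0,0,1],[0,0,0,0,0,0,1],[0,0,0,0,0,0,1]])

```text
time_s: 37.25
ee_pos: [0.4417, -0.023, 0.0646]
tcp_rot: [1.52, 0.973, -1.522]
force: [1.5, -2.5, 6.7]
grip_width: 0.402
```

```bash
python3 st.py
```

```text
37.25 [ 0.4417 -0.023   0.0646] yaw -24.84 tilt 0.07 [ 1.53 -2.5   6.71] [-0.548 -0.395 -0.026] j7 -0.43
```

It has bottomed 5.6 mm below the height at which it stood on the pins, so it is home. Releasing and rising.

step_arm(motion=[[-0.0008,0,0,0,0,0,1],[0,0,0,0,0,0,0.5],[0,0,0,0,0,0,0.3],[0,0,0,0,0,0,0],[0,0,0,0,0,0,0],[0,0,0,0,0,0,0],[0,0,0,0,0,0,0],[-0.01,0,0,0,0,0,0],[-0.03,0,0,0,0,0,0],[-0.05,0,0,0,0,0,0]])

```text
time_s: 38.25
ee_pos: [0.4404, -0.0231, 0.1087]
tcp_rot: [1.518, 0.974, -1.525]
force: [-0.4, 0.4, 0.6]
grip_width: 1.0
```

step_arm(motion=[[-0.05,0,0,0,0,0,0],[-0.06,0,0,0,0,0,0],[-0.04,0,0,0,0,0,0],[0,0,0,0,0,0,0],[0,0,0,0,0,0,0],[0,0,0,0,0,0,0],[0,0,0,0,0,0,0],[0,0,0,0,0,0,0],[0,0,0,0,0,0,0],[0,0,0,0,0,0,0]])

```text
time_s: 39.25
ee_pos: [0.4418, -0.023, 0.1839]
tcp_rot: [1.52, 0.972, -1.522]
force: [0.1, 0.0, 0.6]
grip_width: 0.999
```

```bash
python3 st.py
python3 - <<'E'
from h import *
o=bot.observe();s=snap("wrist");W=world(s,o)
cv2.imwrite("pics/t.png",s["color"])
c=(.442,-.0234)
t=near(W,c,.02,.08,.11);print("lidtop",len(t),np.median(t[:,2]).round(4),cv2.minEnclosingCircle((t[:,:2]*1000).astype(np.float32)))
n=near(W,c,.042,.036,.047);print("nest",np.median(n[:,2]))
sh=near(W,c,.024,.05,.07);print("shoulder",len(sh),np.median(sh[:,2]) if len(sh) else '')
n=near(W,c,.06,.0,.047)
s=snap("scene");cv2.imwrite("pics/t2.png",cv2.resize(s["color"][110:290,150:390],None,fx=3.3,fy=3.3))
E
```

```text
39.25 [ 0.4418 -0.023   0.1839] yaw -24.84 tilt 0.05 [0.1  0.02 0.55] [-0.025  0.02  -0.034] j7 -0.47
lidtop 2319 0.0922 ((441.4244689941406, -22.64860725402832), 18.319318771362305)
nest 0.04257711388900076
shoulder 966 0.05866240537639664
```

View pics/t.png

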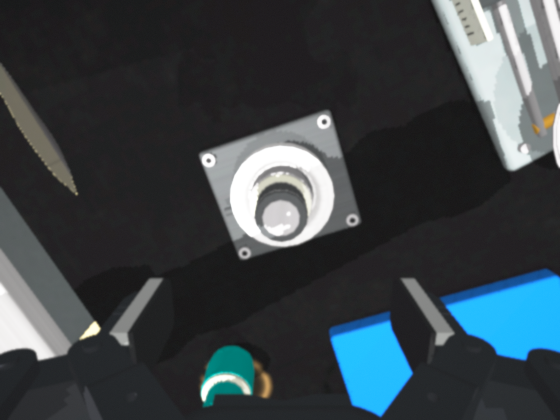

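View pics/t2.png

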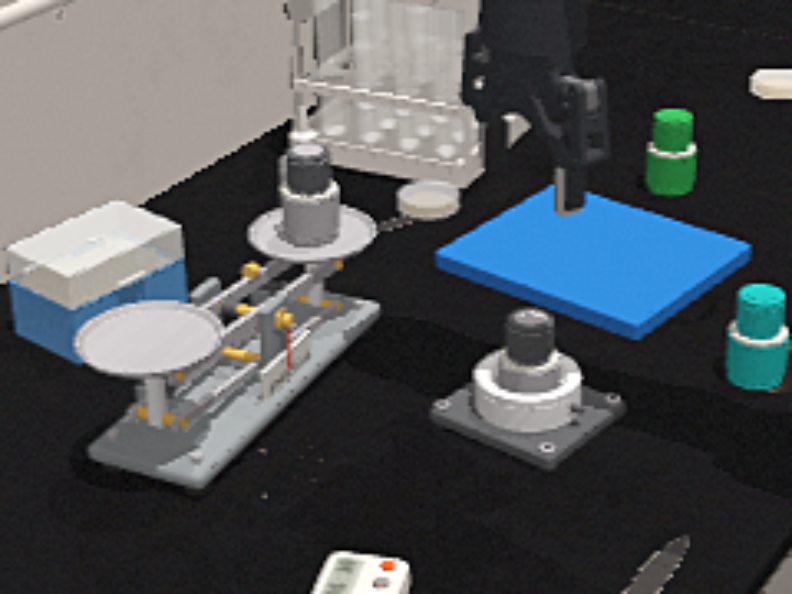

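The lid top measures 0.092 m. Home should read 0.091 and standing on the pins 0.097, so the jar is seated. The lighter jar stands on the right pan. Handing in.

```bash
python3 -c "
from workcell import bot
print(bot.job_done())"
```

```text
the job is handed in; nothing more can be done
None
```

I finished the job and handed it in at about 39 s of the 72 s allowed; no verdict came back.

- **Weighing:** I stood one jar on each pan and let both go. The balance settled with the left pan down (face 0.088 m, right pan 0.112 m), so the left jar is the heavier. The wrist force agreed roughly: about 4–5 N for the left jar and 3.5–4.4 N for the right.
- **Seating:** I lowered the heavier jar onto the drive pins and turned it about 25° under light pressure. It dropped 5.6 mm to the floor. The most the wrist force implied on the holder was about 17.5 N, at first contact and before I eased off.
- **Last checks:** The lid top is at 0.092 m (home should read 0.091, on the pins 0.097), about 1 mm off the bore axis. The lighter jar stands upright on the right pan, the arm is clear of everything, and I saw no bystander shifted.
- **What did not go to plan:** The slots could not be seen in any camera image, so I found the alignment by turning alone. While the jar dropped there was a side force of about 5 N, which fell to about 3 N once it was seated.

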